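# Switch the fine blaster to its wide tank and purge the line

## Robot

A 6-joint arm with a two-finger parallel gripper is mounted at the origin on a cart in front of the work surface, level with it; the furniture and walls round the work are solid. World frame = base frame: x ahead of the robot, y to its left, z up, the work surface at z = 0. Lengths are in m, angles in rad, forces in N, time in s.
With the tool pointing down it reaches from about 0.375 to 0.975 m from the base axis. Payload 3.8 kg.
Tool frame: the origin (TCP) lies between the finger pads; the fingertips stand 14 mm ahead of it and the grasp point (between the pads) lies 5 mm behind it; z points along the fingers, y is the line along which they close (so a half turn about z gives the same grasp; the last joint's range is limited). The gripper opens to 88 mm and grips with 3 to 60 N. Pads are 18 mm wide; open, the fingers measure 123 mm over their backs; the gripper's body (75 mm by 187 mm) begins 45 mm behind the grasp point.
Start: joints at [1.244, 0.264, 1.604, -0, 1.274, -0.037], TCP at [0.193, 0.647, 0.253] pointing down, gripper open.
Joint ranges: [-2.63, 2.63], [-0.94, 2.18], [0.31, 2.57], [-1.31, 4.45], [0, 2.66], [-2.55, 2.55]. Speed limits (rad/s): [2.57, 2.57, 3.14, 3.14, 3.14, 3.14].

## Interface

Orientations are given as a unit quaternion [x, y, z, w].
In Python, from station import arm, cams gives the robot as it stands (arm), with the cameras (cams).
- The arm moves only by the shell command python3 steer.py [FORCE], which reads ROWS from standard input. ROWS is a JSON list of rows, 1 to 5 of them, each of 7 numbers: a rotation vector rx, ry, rz in rad, then dx, dy, dz in m, then the opening from 0.0 (shut) to 1.0 (fully open); each row shifts and turns the commanded pose from where the row before left it, along the tool's axes as they then stand; what a row does not reach is not made up. A row lasts 1/8 s, in which the tool goes at most 0.0625 m and 0.188 rad, less where a joint would pass 70% of its speed; a pose out of reach is approached as far as the arm can. The fingers move at their own pace and stop on an object; FORCE is the grip in N (left out, the last holds). Time passes only in rows, so rows that do not move let the fingers close. It prints the time, the measured TCP pose, the force, the opening and the grip force at its end. Input that does not fit is refused with a message, and nothing moves.
- arm.state(): the state, without advancing time (a new reading comes with each control period).
- cams.get_image(name): name is "side" or "top"; returns (picture, depth): 480x640x3 uint8, blue, green, red; 480x640 float32, m along the optical axis (not along the pixel's ray), 0 where there is no reading.
- cams.camera_model(name): a dict with "vertical_fov" (degrees; the focal length in pixels is half the picture's height over the tangent of half this angle, whatever the lens; pixels are square), "cx", "cy" (the principal point, pixels), "dist" ([k1, k2, p1, p2, k3] as OpenCV has them; the pictures are not rectified), "camera_from_world" (4x4, takes a point from world to camera coordinates). Camera axes: x right, y up, looking along -z (the intrinsics and any distortion apply to the point x, -y, -z); pixel columns grow to the right and rows downward; lengths in m; the calibration is good to about 2 mm. A picture is of the moment at which its call begins. camera_model takes no time and is no camera call.
- arm.finish_job(): hands the job in; it is judged then, once.
The state is a dict: "clock": time; "q": joint angles; "joint_velocities": joint speeds; "effort": joint torques, N m; "tcp_pos": TCP position; "tool_rot": TCP orientation; "ft_force": force on the tool from outside, world axes, zero at the start; "ft_torque": the same for the moment, N m; "finger_gap": opening from 0.0 (shut) to 1.0 (fully open); "grasp_force": force on a finger pad.
Only numpy, scipy, OpenCV 4.12 (cv2) and the standard library are available. Lean on these libraries where they do the work, as an engineer would, in place of code of your own. Each camera call takes 0.05 s, during which the arm holds its last target. There are 200 camera calls.

## Task

Switch the blaster on the bench over to its wide tank: push the upright tab on the selector lever round with the outside of the fingers, click by click, until the lever points at the wide tank and rests there by itself with your hand off it; do not pinch the tab. Then, and only then, press the black purge button down with the fingertips to clear the line, and finish while still holding it in. Leave the crowns, the vial and the stone cast standing where they are.

Things in the scene. Friction and masses are not known exactly. Their poses are not given: they have to be found in the camera images.
- blaster: Four-tank fine blaster fixed to the bench: low white box, 250 x 330 mm, aluminium deck 47 mm above the bench, 82 mm round valve block in the middle (top 80 mm up), gauge front left, blasting pen along the front (all under 100 mm), purge button front right. Origin: on the selector's upright turning axis at bench height; +x to the blaster's rear, +y to its left.
- selector (a joint): Angle of the selector lever (rad), counter-clockwise from above positive. Sprung clicks 45 degrees apart: 0 = closed, pointing to the rear (starts here); 0.785, 1.571 = rear-left, left tank; -0.785, -1.571 = rear-right, right tank. Past the middle between two clicks it snaps on to the next by itself. Takes about 3 N at the tab; end stops at +-1.75.
- tab (a point): Centre of the upright thumb tab on the black selector lever, 59 mm from the turning axis, 106 mm above the bench; +x points outward along the lever, z up. Tab: 26 mm long along the lever, 13 mm thick over the rubber pads on its two flanks, 86 to 122 mm above the bench. Lever bar: 10 mm wide, top 95 mm up. Hub: 66 mm across, top 103 mm up. Pointer tip 79 mm from the axis.
- wide_tank: The one wide blasting-grit tank: aluminium can with black screw lid, 66 mm across, its top 122 mm above the bench. Fixed; it stands in one of four places round the selector, 122 mm from the turning axis. Origin: on its centre line, 47 mm above the bench.
- slim_tank_1: One of three slim tanks, same make, 45 mm across, top 109 mm above the bench, fixed in another of the four places. Origin: on its centre line, 47 mm above the bench.
- slim_tank_2: One of three slim tanks, same make, 45 mm across, top 109 mm above the bench, fixed in another of the four places. Origin: on its centre line, 47 mm above the bench.
- slim_tank_3: One of three slim tanks, same make, 45 mm across, top 109 mm above the bench, fixed in another of the four places. Origin: on its centre line, 47 mm above the bench.
- purge (a joint): Travel of the spring-loaded purge button in m: 0 = out, 0.007 = fully in; pressed straight down, fully in takes about 5 N. It springs back when let go.
- purge_top (a point): Centre of the top face of the purge button, a black round button 32 mm across on an aluminium boss, at the blaster's front right (70 mm in front of and 110 mm to the right of the turning axis), 90 mm above the bench when out.
- crown_carrier: Loose bystander: round white ceramic carrier, 46 mm across, 22 mm high, with small crowns on pegs, on the bench left of the blaster. Origin: centre of its underside.
- stain_vial: Loose bystander: brown screw-cap vial, 22 mm across, 42 mm high, on the bench right of the blaster. Origin: centre of its underside.
- stone_cast: Loose bystander: yellow stone cast of a jaw, 63 x 70 x 28 mm, on the bench right of the blaster. Origin: centre of its underside.

How it is judged:
By the outcome, as a careful person would: the job done as asked, in the order asked, and still so for the second after the job is handed in, while the arm keeps its last pose, push and grip.
It also fails if it takes over 45 s, if anything falls off the work surface, if the arm or the gripper's body presses on something with over 40 N, if the wrist force passes 120 N, or if a joint passes its speed limit or range.

## Working session

There is one attempt and no reset: what is moved stays moved. The work goes in short steps, Python scripts to look and compute and a shell command to move; the robot and the scene stay as the last step left them, time stands still between calls to the robot, and variables do not carry over. Pictures are saved under pics/ and viewed, at most 10 in all, crops included, and the job is handed in when it is done.

```bash
ls; mkdir -p pics; cat > h.py <<'E'
import numpy as np, cv2
from station import arm, cams
def cam(n):
    m=cams.camera_model(n); f=240/np.tan(np.radians(m["vertical_fov"])/2)
    K=np.array([[f,0,m["cx"]],[0,f,m["cy"]],[0,0,1]]); return K,np.array(m["dist"],float),np.array(m["camera_from_world"])
def ray(n,uv):
    K,d,T=cam(n); p=cv2.undistortPoints(np.array(uv,float).reshape(-1,1,2),K,d)[:,0]
    D=np.c_[p[:,0],-p[:,1],-np.ones(len(p))]; R=T[:3,:3]
    return -R.T@T[:3,3], D@R
def at_z(n,uv,z):
    o,D=ray(n,uv); return o+D*((z-o[2])/D[:,2])[:,None]
def at_d(n,uv,dep):
    o,D=ray(n,uv); return o+D*np.array(dep)[:,None]
def proj(n,P):
    K,d,T=cam(n); c=np.atleast_2d(P)@T[:3,:3].T+T[:3,3]; c=c*[1,-1,-1]
    return cv2.projectPoints(c,np.zeros(3),np.zeros(3),K,d)[0][:,0]
E
python3 - <<'E'
from h import *
for n in("top","side"):
    i,d=cams.get_image(n); cv2.imwrite(f"pics/{n}0.png",i); np.save(f"pics/{n}0.npy",d)
    K,di,T=cam(n); print(n,K[0,0],di,-T[:3,:3].T@T[:3,3], -T[2,:3])
print(arm.state())
E
```

```text
pics
station.py
steer.py
top 602.8654098021677 [-0.04012626  0.          0.          0.          0.        ] [0.45562376 0.00901075 1.22483176] [ 0.09350316  0.01370045 -0.99552471]
side 559.008922745435 [-0.12208402  0.          0.          0.          0.        ] [ 0.61476792 -1.10012608  0.59000249] [-0.05790641  0.91266439 -0.4045869 ]
{'clock': 0.1, 'q': array([ 1.24410570e+00,  2.64682248e-01,  1.60522190e+00,  2.26430438e-05,
        1.27372560e+00, -3.69024961e-02]), 'joint_velocities': array([-0.00092647, -0.00233309, -0.00292704,  0.00018686,  0.00054067,
       -0.00016981]), 'effort': array([ 1.74312732e-03, -5.03623009e+01, -3.58070648e+01,  7.29652075e-02,
        2.33167748e-02, -7.89172418e-05]), 'tcp_pos': array([0.19267951, 0.64627272, 0.2515179 ]), 'tool_rot': array([ 1.44390819e-01,  9.89520214e-01, -9.99803076e-04, -1.94793557e-04]), 'ft_force': array([ 0.12853036, -0.22307352,  0.17259298]), 'ft_torque': array([-0.01304608,  0.03061759, -0.03658362]), 'grasp_force': 0.0, 'finger_gap': 1.0034034219185317}
```

View pics/top0.png

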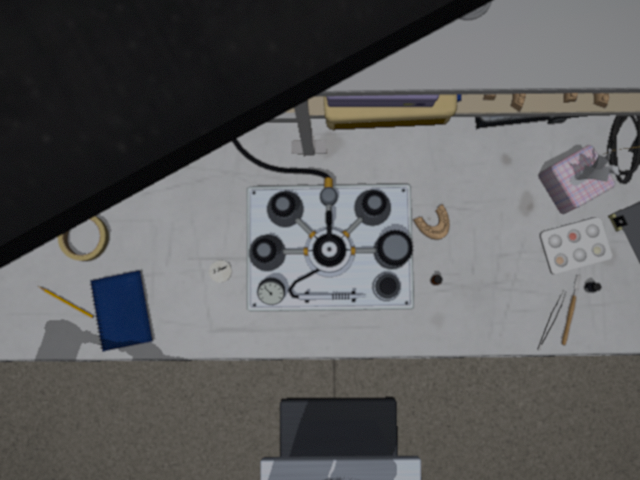

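View pics/side0.png

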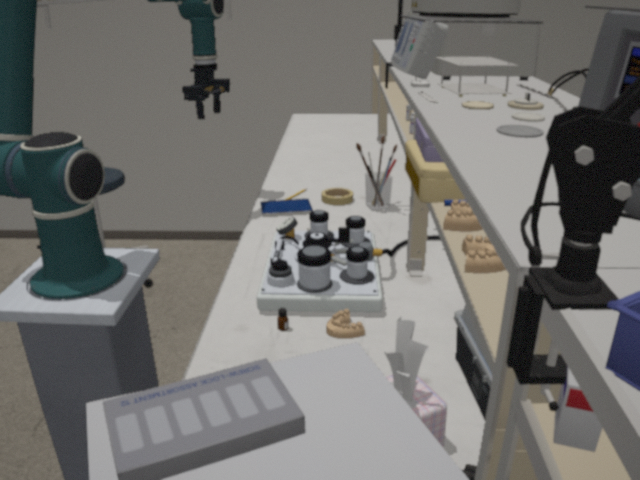

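Top view: selector hub is at about (330,249) with the lever pointing up (rear). The large tank is at (394,248) on the right, and the purge button is at (386,286). I'll zoom in and measure these.

```bash
python3 - <<'E'
from h import *
i=cv2.imread("pics/top0.png"); d=np.load("pics/top0.npy")
cv2.imwrite("pics/crop1.png",cv2.resize(i[175:320,235:425],None,fx=4,fy=4,interpolation=cv2.INTER_CUBIC))
v,u=np.mgrid[170:325,235:470]; uv=np.c_[u.ravel(),v.ravel()]; P=at_d("top",uv,d[v,u].ravel()); ok=d[v,u].ravel()>0
P=P[ok];uv=uv[ok]
m=(abs(P[:,2]-.047)<.006); lab=np.zeros((480,640),np.uint8); lab[uv[m][:,1],uv[m][:,0]]=1
r=cv2.minAreaRect(P[m][:,:2].astype(np.float32)); print("deck",r, np.median(P[m][:,2]))
for lo,hi in((.118,.13),(.104,.114),(.096,.13),(.085,.095)):
    L=np.zeros((480,640),np.uint8); s=(P[:,2]>lo)&(P[:,2]<hi); L[uv[s][:,1],uv[s][:,0]]=1
    n,lb,st,c=cv2.connectedComponentsWithStats(L); li=lb[uv[:,1],uv[:,0]]
    print(lo,hi)
    for k in range(1,n):
        if st[k,4]>12:
            q=P[li==k]; print(c[k].round(1),st[k,4],((q.max(0)+q.min(0))/2).round(4),np.ptp(q[:,:2],axis=0).round(3),np.median(q[:,2]).round(4))
E
```

```text
deck ((0.5871227383613586, -0.01104271411895752), (0.27830809354782104, 0.3808015286922455), 0.02940756268799305) 0.04611051860526305
0.118 0.13
[328.3 216.8] 43 [0.6201 0.0168 0.122 ] [0.024 0.009] 0.12
[394.7 247.2] 853 [ 0.5621 -0.104   0.1224] [0.067 0.064] 0.1209
0.104 0.114
[373.8 202.4] 406 [ 0.6474 -0.0687  0.1089] [0.044 0.045] 0.1074
[281.9 204. ] 399 [0.648  0.1041 0.109 ] [0.044 0.045] 0.1076
[263.3 249.8] 416 [0.5608 0.1399 0.1088] [0.045 0.045] 0.1074
0.096 0.13
[373.6 203. ] 477 [ 0.6469 -0.068   0.1051] [0.045 0.047] 0.107
[282.2 204.5] 469 [0.6469 0.1043 0.1053] [0.046 0.045] 0.1072
[328.  217.5] 93 [0.6201 0.0179 0.1111] [0.026 0.012] 0.1177
[394.3 247.6] 1047 [ 0.5615 -0.1043  0.1144] [0.068 0.068] 0.1204
[328.6 249.3] 431 [0.5619 0.0177 0.1015] [0.046 0.043] 0.1003
[263.5 250.1] 471 [0.561  0.1392 0.1048] [0.045 0.046] 0.1071
0.085 0.095
[328.6 249. ] 369 [0.5694 0.0179 0.09  ] [0.081 0.063] 0.0884
[269.8 286.4] 276 [0.4941 0.1293 0.09  ] [0.03 0.05] 0.0895
[387.5 286.1] 204 [ 0.4914 -0.0916  0.0898] [0.03 0.03] 0.0886
```

View pics/crop1.png

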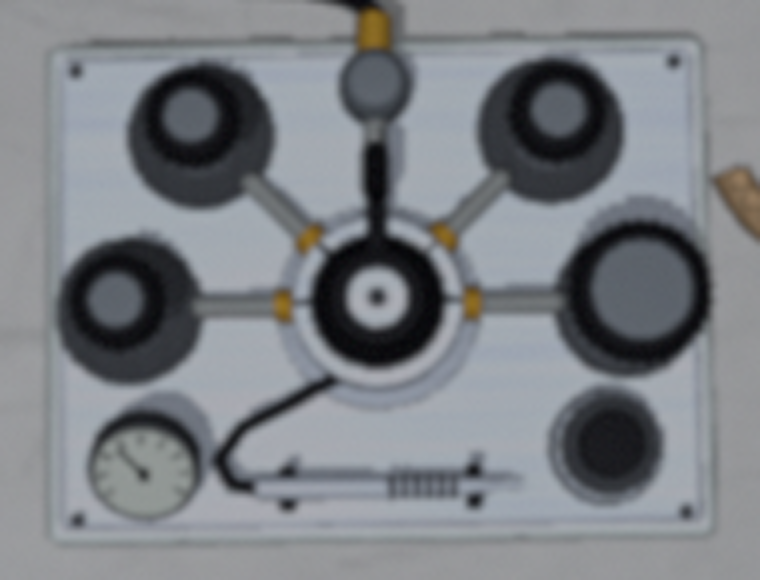

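The wide tank is the right one, at (394,247) px → (0.562, −0.104), height 0.121, 67 mm across. So the target is −1.571. The axis is at about (0.561, 0.018), yaw is about 0, and the tab is at (0.620, 0.017). Purge is at (0.491, −0.092). I'll check the shelf clearance and start the approach.

```bash
cat > to.py <<'E'
import sys
from h import *
from scipy.spatial.transform import Rotation as R
s=arm.state(); r=R.from_quat(s["tool_rot"]); t=np.array([float(a) for a in sys.argv[1:4]]); y=r.as_matrix()[:,1]
print("t",round(s["clock"],2),"pos",s["tcp_pos"].round(4),"yaw_y",np.arctan2(y[1],y[0]).round(3),"F",s["ft_force"].round(1),"gap",round(s["finger_gap"],2),"q6",s["q"][5].round(2),"tool delta",r.inv().apply(t-s["tcp_pos"]).round(4))
E
python3 - <<'E'
from h import *
d=np.load("pics/top0.npy")
for c in(310,350,400,440):
    for r in(70,95,105,120,130,150): print(c,r,at_d("top",[[c,r]],[d[r,c]]).round(3)[0],end=' ')
    print()
E
python3 to.py .615 .055 .2
echo '[[0, 0, 0, -0.048, -0.037, 0.004, 0], [0, 0, 0, -0.048, -0.037, 0.004, 0], [0, 0, 0, -0.048, -0.037, 0.004, 0], [0, 0, 0, -0.048, -0.037, 0.004, 0], [0, 0, 0, -0.048, -0.037, 0.004, 0]]' | python3 steer.py 20; python3 to.py .615 .055 .2
```

```text
310 70 [0.573 0.019 0.935] 310 95 [0.569 0.02  0.908] 310 105 [0.788 0.044 0.252] 310 120 [0.805 0.049 0.118] 310 130 [0.766 0.047 0.182] 310 150 [0.765 0.053 0.05 ] 
350 70 [ 0.582 -0.001  0.912] 350 95 [ 0.764 -0.019  0.363] 350 105 [ 0.762 -0.02   0.325] 350 120 [ 0.744 -0.02   0.308] 350 130 [ 0.82  -0.029 -0.002] 350 150 [ 0.777 -0.029  0.   ] 
400 70 [ 0.795 -0.091  0.38 ] 400 95 [ 0.764 -0.093  0.361] 400 105 [ 0.761 -0.097  0.324] 400 120 [ 0.748 -0.1    0.292] 400 130 [ 0.819 -0.134 -0.005] 400 150 [ 0.776 -0.133 -0.004] 
440 70 [ 0.793 -0.149  0.382] 440 95 [ 0.78  -0.161  0.313] 440 105 [ 0.764 -0.16   0.312] 440 120 [ 0.751 -0.166  0.279] 440 130 [ 0.817 -0.217 -0.001] 440 150 [ 0.774 -0.215 -0.   ] 
t 0.1 pos [0.1927 0.6463 0.2515] yaw_y 1.281 F [ 0.1 -0.2  0.2] gap 1.0 q6 -0.04 tool delta [-0.5737 -0.4458  0.0524]
clock: 0.72
tcp_pos: [0.3706, 0.3991, 0.2322]
tool_rot: [0.144, 0.99, -0.0, -0.0]
ft_force: [0.1, 0.4, -0.4]
finger_gap: 0.456
grasp_force: 0.0
t 0.72 pos [0.3706 0.3991 0.2322] yaw_y 1.281 F [ 0.1  0.4 -0.4] gap 0.46 q6 -0.5 tool delta [-0.3324 -0.2601  0.0323]
```

```bash
echo '[[0, 0, 0, -0.048, -0.037, 0.004, 0], [0, 0, 0, -0.048, -0.037, 0.004, 0], [0, 0, 0, -0.048, -0.037, 0.004, 0], [0, 0, 0, -0.048, -0.037, 0.004, 0], [0, 0, 0, -0.048, -0.037, 0.004, 0]]' | python3 steer.py; echo '[[0, 0, 0, -0.048, -0.037, 0.004, 0], [0, 0, -0.145, 0, 0, 0, 0], [0, 0, -0.145, 0, 0, 0, 0], [0, 0, 0, 0, 0, 0, 0], [0, 0, 0, 0, 0, 0, 0]]' | python3 steer.py;  python3 to.py .620 .052 .160
```

```text
clock: 1.35
tcp_pos: [0.5478, 0.1533, 0.2123]
tool_rot: [0.144, 0.99, 0.0, -0.0]
ft_force: [0.8, 0.7, 0.5]
finger_gap: 0.006
grasp_force: 0.0
clock: 1.98
tcp_pos: [0.5823, 0.1061, 0.2084]
tool_rot: [0.001, 1.0, -0.0, -0.0]
ft_force: [0.1, -0.5, 0.8]
finger_gap: 0.009
grasp_force: 0.0
t 1.98 pos [0.5823 0.1061 0.2084] yaw_y 1.569 F [ 0.1 -0.5  0.8] gap 0.01 q6 -1.43 tool delta [-0.0378 -0.054   0.0484]
```

```bash
echo '[[0, 0, 0, -0.019, -0.027, 0.010, 0], [0, 0, 0, -0.019, -0.027, 0.010, 0], [0, 0, 0, 0, 0, 0.028, 0], [0, 0, 0, 0, 0, 0, 0], [0, 0, 0, 0, 0, 0, 0]]' | python3 steer.py;  python3 to.py .620 .051 .114; python3 - <<'E'
from h import *
i,_=cams.get_image("side"); cv2.imwrite("pics/side1.png",cv2.resize(i[130:330,230:430],None,fx=3,fy=3,interpolation=cv2.INTER_CUBIC))
E
```

```text
clock: 2.6
tcp_pos: [0.6206, 0.0524, 0.1613]
tool_rot: [-0.0, 1.0, 0.0, 0.0]
ft_force: [-0.1, -0.1, -0.3]
finger_gap: 0.007
grasp_force: 0.0
t 2.6 pos [0.6206 0.0524 0.1613] yaw_y 1.571 F [-0.1 -0.1 -0.3] gap 0.01 q6 -1.53 tool delta [ 0.0006 -0.0014  0.0473]
```

View pics/side1.png

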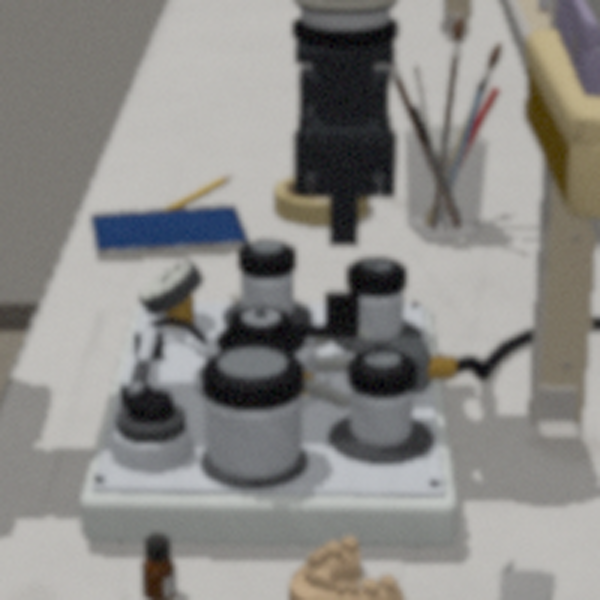

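The closed fingers hang just left of the tab, at about (340,230) in the crop. I'll lower them, close the gap, and push slowly along the arc.

```bash
echo '[[0, 0, 0, 0, -0.001, 0.024, 0], [0, 0, 0, 0, 0, 0.023, 0], [0, 0, 0, 0, 0, 0, 0], [0, 0, 0, 0, -0.005, 0, 0], [0, 0, 0, 0, -0.004, 0, 0]]' | python3 steer.py;  python3 to.py .620 .042 .114; echo '[[0, 0, 0.1, -0.002, -0.006, 0, 0], [0, 0, 0.1, -0.002, -0.006, 0, 0], [0, 0, 0.1, -0.002, -0.006, 0, 0], [0, 0, 0.1, -0.002, -0.006, 0, 0], [0, 0, 0, 0, 0, 0, 0]]' | python3 steer.py; python3 to.py .621 .017 .114
```

```text
clock: 3.28
tcp_pos: [0.6218, 0.0417, 0.1155]
tool_rot: [-0.0, 1.0, -0.0, 0.001]
ft_force: [-0.4, -0.6, 0.8]
finger_gap: 0.003
grasp_force: 0.0
t 3.27 pos [0.6218 0.0417 0.1155] yaw_y 1.571 F [-0.4 -0.6  0.8] gap 0.0 q6 -1.54 tool delta [0.0018 0.0003 0.0015]
clock: 3.9
tcp_pos: [0.6279, 0.0274, 0.1157]
tool_rot: [0.2, 0.98, 0.009, 0.002]
ft_force: [4.8, 34.1, -2.3]
finger_gap: 0.002
grasp_force: 16.8
t 3.9 pos [0.6279 0.0274 0.1157] yaw_y 1.167 F [ 4.8 34.1 -2.3] gap 0.0 q6 -1.18 tool delta [ 0.0022 -0.0123  0.0015]
```

34 N is far too much, so something is blocking the push. I'll back off slightly and look.

```bash
echo '[[0, 0, 0, 0, 0.012, 0, 0], [0, 0, 0, 0, 0.002, 0, 0], [0, 0, 0, 0, 0, 0, 0]]' | python3 steer.py;  python3 to.py .620 .042 .114;  python3 - <<'E'
from h import *
i,_=cams.get_image("side"); j,d=cams.get_image("top")
a=cv2.resize(i[180:300,260:390],None,fx=3.5,fy=3.5,interpolation=cv2.INTER_CUBIC); b=cv2.resize(j[180:300,260:350],None,fx=3.5,fy=3.5,interpolation=cv2.INTER_CUBIC)
cv2.imwrite("pics/b1.png",np.hstack([a,b]))
E
```

```text
clock: 4.28
tcp_pos: [0.6306, 0.0336, 0.1149]
tool_rot: [0.199, 0.98, 0.003, -0.0]
ft_force: [-1.4, 11.6, 0.4]
finger_gap: 0.004
grasp_force: 5.1
t 4.28 pos [0.6306 0.0336 0.1149] yaw_y 1.171 F [-1.4 11.6  0.4] gap 0.0 q6 -1.16 tool delta [0.013  0.0036 0.0009]
```

View pics/b1.png

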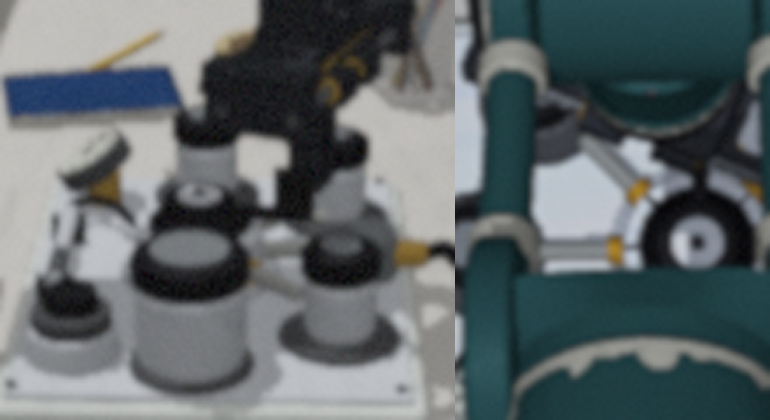

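The lever still appears to point to the rear, with the tab at about (290,195) in the left half of the picture. I'll back off, square the fingers up, and probe gently to find the contact.

```bash
echo '[[0, 0, 0, 0, 0.012, 0, 0], [0, 0, -0.133, 0, 0.003, 0, 0], [0, 0, -0.133, 0, 0.003, 0, 0], [0, 0, -0.133, 0, 0, 0, 0], [0, 0, 0, 0, 0, 0, 0]]' | python3 steer.py;  python3 to.py .622 .046 .114; python3 - <<'E'
from h import *
i,d=cams.get_image("side")
v,u=np.mgrid[200:260,315:370]; P=at_d("side",np.c_[u.ravel(),v.ravel()],d[v,u].ravel()); 
for lo,hi in((.098,.12),):
    s=(P[:,2]>lo)&(P[:,2]<hi)&(abs(P[:,1]-.02)<.06)&(P[:,0]<.66)&(P[:,0]>.6); q=P[s]
    for x in np.arange(.6,.66,.006):
        w=q[abs(q[:,0]-x)<.003]; 
        if len(w): print(x.round(3),len(w),np.percentile(w[:,1],[5,50,95]).round(3))
E
```

```text
clock: 5.0
tcp_pos: [0.6377, 0.0465, 0.1145]
tool_rot: [0.001, 1.0, -0.0, 0.001]
ft_force: [-0.2, -0.2, -0.8]
finger_gap: 0.005
grasp_force: 0.0
t 5.0 pos [0.6377 0.0465 0.1145] yaw_y 1.568 F [-0.2 -0.2 -0.8] gap 0.01 q6 -1.53 tool delta [ 0.0157 -0.0006  0.0005]
0.606 11 [0.009 0.014 0.018]
0.612 30 [0.006 0.011 0.015]
0.618 20 [0.008 0.01  0.014]
0.624 28 [0.007 0.011 0.015]
0.63 39 [0.008 0.014 0.035]
0.636 22 [0.03  0.033 0.035]
0.642 15 [0.03  0.033 0.036]
0.648 16 [0.029 0.033 0.047]
0.654 3 [0.078 0.078 0.08 ]
0.66 1 [0.078 0.078 0.078]
```

```bash
f(){ grep -E "tcp_pos|ft_force" | tr '\n' ' '; echo; }
echo '[[0, 0, 0, 0.016, 0, 0, 0], [0, 0, 0, 0, 0, 0, 0]]' | python3 steer.py|f
echo '[[0, 0, 0, 0, -0.004, 0, 0]]' | python3 steer.py|f
echo '[[0, 0, 0, 0, -0.004, 0, 0]]' | python3 steer.py|f
echo '[[0, 0, 0, 0, -0.003, 0, 0], [0, 0, 0, 0, 0, 0, 0]]' | python3 steer.py|f
echo '[[0, 0, 0, 0, -0.003, 0, 0], [0, 0, 0, 0, 0, 0, 0]]' | python3 steer.py|f
echo '[[0, 0, 0, 0, -0.003, 0, 0], [0, 0, 0, 0, 0, 0, 0]]' | python3 steer.py|f
echo '[[0, 0, 0, 0, 0, 0, 0], [0, 0, 0, 0, 0, 0, 0]]' | python3 steer.py|f
```

```text
tcp_pos: [0.6192, 0.0467, 0.1134] ft_force: [0.6, 0.3, -0.3] 
tcp_pos: [0.6207, 0.0428, 0.1138] ft_force: [0.4, -0.6, 0.1] 
tcp_pos: [0.6211, 0.0385, 0.1139] ft_force: [0.4, 0.0, -1.0] 
tcp_pos: [0.6213, 0.0363, 0.1139] ft_force: [0.7, 4.0, 1.1] 
tcp_pos: [0.6214, 0.0348, 0.1139] ft_force: [0.0, 9.2, -0.3] 
tcp_pos: [0.6214, 0.0335, 0.1139] ft_force: [1.6, 13.9, 0.6] 
tcp_pos: [0.6214, 0.0336, 0.1139] ft_force: [0.4, 14.6, 0.2]
```

```bash
python3 - <<'E'
from h import *
i,d=cams.get_image("side"); np.save("pics/s3.npy",d)
cv2.imwrite("pics/s3.png",cv2.resize(i[195:270,300:380],None,fx=8,fy=8,interpolation=cv2.INTER_CUBIC))
P=[[.62,.011,.122],[.607,.011,.122],[.633,.011,.122],[.62,.011,.086],[.561,.018,.103],[.6214,.0336-.0127,.1]]
print((proj("side",P)-[300,195])*8)
v,u=np.mgrid[215:260,315:370]; P=at_d("side",np.c_[u.ravel(),v.ravel()],d[v,u].ravel())
q=P[(P[:,1]>-.02)&(P[:,1]<.06)&(P[:,0]>.6)&(P[:,0]<.68)]
for z in np.arange(.06,.17,.008):
    w=q[abs(q[:,2]-z)<.004]; print(z.round(3),[ (x.round(3),w[abs(w[:,0]-x)<.004][:,1].mean().round(3)) for x in np.arange(.604,.68,.008) if (abs(w[:,0]-x)<.004).sum()>2])
E
```

```text
[[347.80699109 253.1588396 ]
 [299.48292824 252.88514636]
 [396.16758421 253.43512749]
 [346.79397138 374.95999285]
 [130.79678244 306.15193386]
 [352.27224133 313.34787286]]
0.06 [(np.float64(0.604), np.float64(0.019)), (np.float64(0.612), np.float64(0.02)), (np.float64(0.62), np.float64(0.012)), (np.float64(0.676), np.float64(0.001))]
0.068 [(np.float64(0.604), np.float64(0.02)), (np.float64(0.612), np.float64(0.016)), (np.float64(0.62), np.float64(0.013)), (np.float64(0.676), np.float64(-0.0))]
0.076 [(np.float64(0.652), np.float64(0.015)), (np.float64(0.66), np.float64(0.016)), (np.float64(0.668), np.float64(0.01)), (np.float64(0.676), np.float64(0.007))]
0.084 [(np.float64(0.604), np.float64(0.011)), (np.float64(0.612), np.float64(0.009)), (np.float64(0.62), np.float64(0.008)), (np.float64(0.636), np.float64(0.013)), (np.float64(0.66), np.float64(0.011)), (np.float64(0.668), np.float64(0.012)), (np.float64(0.676), np.float64(0.014))]
0.092 [(np.float64(0.604), np.float64(0.011)), (np.float64(0.612), np.float64(0.009)), (np.float64(0.62), np.float64(0.007)), (np.float64(0.628), np.float64(0.007)), (np.float64(0.636), np.float64(0.011))]
0.1 [(np.float64(0.612), np.float64(0.008)), (np.float64(0.62), np.float64(0.007)), (np.float64(0.628), np.float64(0.005)), (np.float64(0.636), np.float64(0.012))]
0.108 [(np.float64(0.612), np.float64(0.007)), (np.float64(0.62), np.float64(0.006)), (np.float64(0.628), np.float64(0.007))]
0.116 [(np.float64(0.612), np.float64(0.01)), (np.float64(0.62), np.float64(0.01)), (np.float64(0.628), np.float64(0.009))]
0.124 [(np.float64(0.612), np.float64(0.018)), (np.float64(0.62), np.float64(0.018)), (np.float64(0.628), np.float64(0.018))]
0.132 [(np.float64(0.612), np.float64(0.017)), (np.float64(0.62), np.float64(0.018)), (np.float64(0.628), np.float64(0.017))]
0.14 []
0.148 []
0.156 []
0.164 []
```

View pics/s3.png

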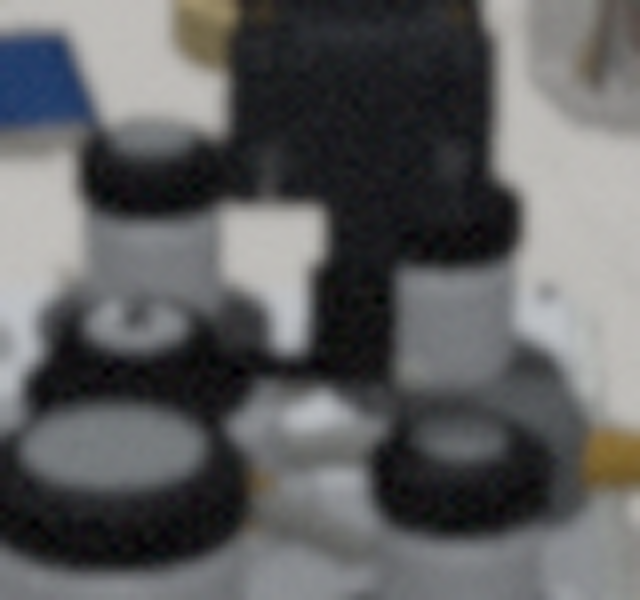

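```bash
python3 - <<'E'
from h import *
d=np.load("pics/top0.npy"); v,u=np.mgrid[190:262,300:360]; P=at_d("top",np.c_[u.ravel(),v.ravel()],d[v,u].ravel())
print("y cols",[f"{y:.3f}" for y in np.arange(.054,-.04,-.006)])
for x in np.arange(.69,.55,-.006):
    print(f"{x:.3f}",[int(round(1000*np.median(w))) if len(w:=P[(abs(P[:,0]-x)<.003)&(abs(P[:,1]-y)<.003)][:,2]) else -1 for y in np.arange(.054,-.04,-.006)])
for f in("side0","s3"):
    d=np.load(f"pics/{f}.npy"); v,u=np.mgrid[215:260,315:370]; P=at_d("side",np.c_[u.ravel(),v.ravel()],d[v,u].ravel())
    q=P[(P[:,2]>.09)&(P[:,2]<.118)&(P[:,1]<.022)&(P[:,1]>-.01)]
    print(f,[(x.round(3),np.median(w).round(4),len(w)) for x in np.arange(.602,.65,.008) if len(w:=q[abs(q[:,0]-x)<.004][:,1])>3])
E
```

```text
y cols ['0.054', '0.048', '0.042', '0.036', '0.030', '0.024', '0.018', '0.012', '0.006', '0.000', '-0.006', '-0.012', '-0.018', '-0.024', '-0.030', '-0.036']
0.690 [-1, -1, -1, -1, -1, -1, -1, -1, -1, -1, -1, -1, -1, -1, -1, -1]
0.684 [45, 48, 46, 45, -1, -1, -1, -1, 46, 45, 46, 46, 46, 45, 46, 46]
0.678 [44, 45, 46, 46, 78, 84, 81, 81, 79, 46, 43, 47, 47, 44, 46, 47]
0.672 [46, 44, 48, 47, 80, 83, 81, 81, 81, 49, 46, 46, 46, 47, 48, 44]
0.666 [46, 45, 46, 62, 81, 81, 81, 82, 81, 48, 45, 46, 47, 44, 45, 48]
0.660 [46, 45, 45, 48, 79, 81, 79, 81, 76, 48, 46, 45, 45, 45, 46, 50]
0.654 [47, 45, 45, 46, 56, 75, 77, 74, 55, 44, 46, 46, 47, 47, 46, 50]
0.648 [46, 46, 47, 45, 44, 64, 69, 63, 46, 46, 47, 46, 46, 45, 47, 51]
0.642 [46, 46, 45, 47, 45, 62, 69, 63, 47, 45, 46, 44, 46, 46, 45, 50]
0.636 [46, 46, 46, 46, 44, 47, 104, 47, 44, 45, 46, 45, 45, 45, 46, 49]
0.630 [45, 45, 45, 46, 47, 114, 121, 114, 46, 45, 47, 46, 45, 46, 45, 49]
0.624 [46, 46, 47, 46, 45, 115, 121, 117, 45, 47, 45, 45, 45, 46, 45, 65]
0.618 [45, 43, 46, 45, 45, 115, 120, 116, 46, 46, 45, 47, 45, 45, 65, 67]
0.612 [46
[... 556 characters left out ...]
, 69, 56, 46]
0.564 [80, 86, 90, 100, 102, 102, 103, 102, 100, 101, 89, 86, 79, 70, 70, 66]
0.558 [78, 87, 90, 100, 99, 102, 102, 103, 100, 98, 93, 86, 80, 71, 69, 66]
0.552 [77, 83, 88, 99, 100, 102, 101, 101, 100, 99, 89, 85, 79, 63, 56, 47]
side0 [(np.float64(0.602), np.float64(0.0146), 7), (np.float64(0.61), np.float64(0.0112), 40), (np.float64(0.618), np.float64(0.0104), 50), (np.float64(0.626), np.float64(0.0107), 45), (np.float64(0.634), np.float64(0.0151), 15)]
s3 [(np.float64(0.602), np.float64(0.0112), 9), (np.float64(0.61), np.float64(0.0088), 42), (np.float64(0.618), np.float64(0.0069), 48), (np.float64(0.626), np.float64(0.0059), 45), (np.float64(0.634), np.float64(0.0104), 14)]
```

```bash
f(){ grep -E "clock|tcp_pos|ft_force|grasp" | tr '\n' ' '; echo; }
echo '[[0, 0, 0, 0, 0, 0, 0], [0, 0, 0, 0, 0, 0, 0], [0, 0, 0, 0, 0, 0, 0], [0, 0, 0, 0, 0, 0, 0], [0, 0, 0, 0, 0, 0, 0]]' | python3 steer.py|f
echo '[[0, 0, 0, 0, -0.003, 0, 0], [0, 0, 0, 0, 0, 0, 0], [0, 0, 0, 0, 0, 0, 0]]' | python3 steer.py|f
echo '[[0, 0, 0, 0, -0.003, 0, 0], [0, 0, 0, 0, 0, 0, 0], [0, 0, 0, 0, 0, 0, 0]]' | python3 steer.py|f
```

```text
clock: 7.22 tcp_pos: [0.6214, 0.0336, 0.1139] ft_force: [0.8, 13.9, -0.1] grasp_force: 7.1 
clock: 7.6 tcp_pos: [0.6215, 0.0324, 0.114] ft_force: [1.4, 19.7, -0.2] grasp_force: 9.9 
clock: 7.98 tcp_pos: [0.6215, 0.0312, 0.114] ft_force: [1.1, 24.7, -0.0] grasp_force: 12.8
```

```bash
python3 - <<'E'
from h import *
for f in("side0","now"):
    if f=="now":
        d=np.median([cams.get_image("side")[1] for _ in range(3)],0)
    else: d=np.load(f"pics/{f}.npy")
    v,u=np.mgrid[210:260,290:370]; P=at_d("side",np.c_[u.ravel(),v.ravel()],d[v,u].ravel())
    q=P[(P[:,2]>.09)&(P[:,2]<.118)&(P[:,1]<.024)&(P[:,1]>-.01)]
    print(f,[(x.round(3),np.median(w).round(4),len(w)) for x in np.arange(.594,.65,.008) if len(w:=q[abs(q[:,0]-x)<.004][:,1])>3])
    q=P[(P[:,2]>.124)&(P[:,2]<.16)&(P[:,1]<.05)&(P[:,0]<.64)&(P[:,0]>.605)]
    for z in(.126,.132,.138,.144,.15,.156):
        w=q[abs(q[:,2]-z)<.003]; print(z,len(w), np.median(w[:,1]).round(4) if len(w) else 0)
print(arm.state()["tcp_pos"],arm.state()["tool_rot"].round(4))
E
```

```text
side0 [(np.float64(0.594), np.float64(0.0115), 10), (np.float64(0.602), np.float64(0.0146), 7), (np.float64(0.61), np.float64(0.0112), 40), (np.float64(0.618), np.float64(0.0104), 50), (np.float64(0.626), np.float64(0.0107), 45), (np.float64(0.634), np.float64(0.0151), 15)]
0.126 0 0
0.132 0 0
0.138 0 0
0.144 0 0
0.15 0 0
0.156 0 0
now [(np.float64(0.594), np.float64(0.0103), 12), (np.float64(0.602), np.float64(0.0105), 9), (np.float64(0.61), np.float64(0.0067), 38), (np.float64(0.618), np.float64(0.0047), 49), (np.float64(0.626), np.float64(0.0045), 49), (np.float64(0.634), np.float64(0.0089), 13)]
0.126 18 0.0156
0.132 16 0.0152
0.138 0 0
0.144 0 0
0.15 0 0
0.156 0 0
[0.62150337 0.03122483 0.11403037] [1.2e-03 1.0e+00 5.7e-03 7.0e-04]
```

```bash
f(){ grep -E "clock|tcp_pos|ft_force" | tr '\n' ' '; echo; }
echo '[[0, 0, 0.15, -0.003, 0.002, 0, 0], [0, 0, 0.15, -0.003, 0, 0, 0], [0, 0, 0, 0, 0, 0, 0]]' | python3 steer.py|f
echo '[[0, 0, 0, 0, -0.004, 0, 0], [0, 0, 0, 0, 0, 0, 0]]' | python3 steer.py|f
echo '[[0, 0, 0, 0, -0.004, 0, 0], [0, 0, 0, 0, 0, 0, 0]]' | python3 steer.py|f
python3 - <<'E'
from h import *
d=np.median([cams.get_image("side")[1] for _ in range(3)],0)
v,u=np.mgrid[210:260,290:370]; P=at_d("side",np.c_[u.ravel(),v.ravel()],d[v,u].ravel())
q=P[(P[:,2]>.09)&(P[:,2]<.118)&(P[:,1]<.02)&(P[:,1]>-.02)]
print([(x.round(3),np.median(w).round(4),len(w)) for x in np.arange(.594,.65,.008) if len(w:=q[abs(q[:,0]-x)<.004][:,1])>3])
E
```

```text
clock: 8.5 tcp_pos: [0.6264, 0.0314, 0.1138] ft_force: [-1.4, 20.0, 3.5] 
clock: 8.75 tcp_pos: [0.6261, 0.0294, 0.114] ft_force: [0.7, 27.0, 0.1] 
clock: 9.0 tcp_pos: [0.6248, 0.0198, 0.1139] ft_force: [0.3, 0.2, 0.9] 
[(np.float64(0.594), np.float64(0.0039), 10), (np.float64(0.602), np.float64(0.0023), 9), (np.float64(0.61), np.float64(-0.0052), 51), (np.float64(0.618), np.float64(-0.0078), 50), (np.float64(0.626), np.float64(-0.0084), 44), (np.float64(0.634), np.float64(0.0119), 16)]
```

The force dropped to zero, so a click has probably released. I'll look.

```bash
python3 - <<'E'
from h import *
i,d=cams.get_image("side")
C=np.array([.5613,.0178])
pts=[]
for a in(0,-.785,-1.571):
    c=C+.059*np.array([np.cos(a),np.sin(a)]); pts.append([*c,.122])
print(((proj("side",pts)-[290,190])*7).round())
cv2.imwrite("pics/s4.png",cv2.resize(i[190:270,290:390],None,fx=7,fy=7,interpolation=cv2.INTER_CUBIC))
E
```

```text
[[375. 248.]
 [318. 301.]
 [176. 324.]]
```

View pics/s4.png

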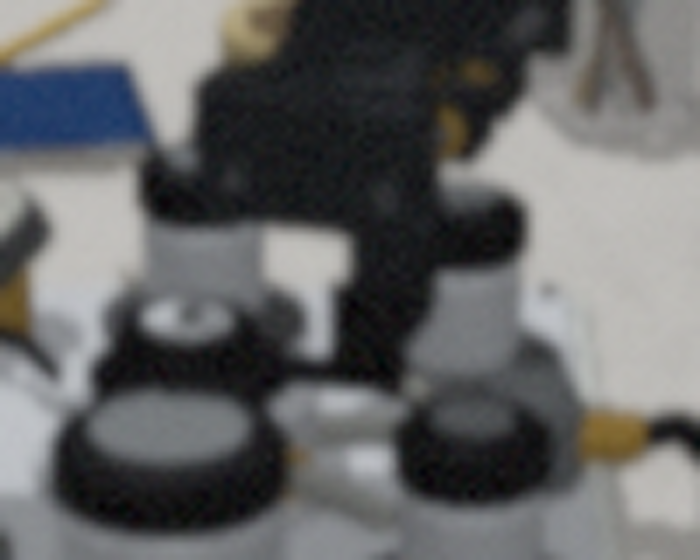

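The tab is now at about (370,330) in the crop, which puts the lever near −0.32 with no load: a stiff notch, then free. I'll continue along the arc in small steps.

```bash
f(){ grep -E "clock|tcp_pos|ft_force" | tr '\n' ' '; echo; }
cat > th.py <<'E'
from h import *
d=np.median([cams.get_image("side")[1] for _ in range(3)],0)
v,u=np.mgrid[200:275,270:370]; P=at_d("side",np.c_[u.ravel(),v.ravel()],d[v,u].ravel())
C=np.array([.5613,.0178]); q=P[(P[:,2]>.106)&(P[:,2]<.124)][:,:2]-C; r=np.hypot(*q.T)
q=q[(r>.045)&(r<.074)&(q[:,1]<.02)]; a=np.arctan2(q[:,1],q[:,0])
h,e=np.histogram(a,np.arange(-2,.4,.1)); print([(round(x,2),int(n)) for x,n in zip(e,h) if n])
E
echo '[[0, 0, 0.1, -0.0015, -0.006, 0, 0], [0, 0, 0, 0, 0, 0, 0]]' | python3 steer.py|f
echo '[[0, 0, 0.1, -0.0015, -0.006, 0, 0], [0, 0, 0, 0, 0, 0, 0]]' | python3 steer.py|f
python3 th.py
```

```text
clock: 9.45 tcp_pos: [0.6241, 0.0104, 0.1136] ft_force: [0.1, -0.2, -0.1] 
clock: 9.7 tcp_pos: [0.6231, 0.0047, 0.1136] ft_force: [0.3, -0.3, -0.1] 
[(np.float64(-1.0), 24), (np.float64(-0.9), 49), (np.float64(-0.8), 7), (np.float64(-0.5), 62), (np.float64(-0.4), 14), (np.float64(-0.3), 10), (np.float64(-0.2), 6)]
```

The lever clicked on to about −0.785, and the fingers trail at about −0.45. On to the second click.

```bash
f(){ grep -E "clock|tcp_pos|ft_force" | tr '\n' ' '; echo; }
echo '[[0, 0, 0.1, -0.0015, -0.006, 0, 0], [0, 0, 0.1, -0.0015, -0.006, 0, 0], [0, 0, 0.1, -0.002, -0.003, 0, 0], [0, 0, 0.1, -0.002, 0, 0, 0], [0, 0, 0, 0, 0, 0, 0]]' | python3 steer.py|f
python3 to.py .6168 -.0101 .114
echo '[[0, 0, 0.1, -0.001, -0.003, 0, 0], [0, 0, 0, 0, 0, 0, 0]]' | python3 steer.py|f
echo '[[0, 0, 0, 0, -0.003, 0, 0], [0, 0, 0, 0, 0, 0, 0]]' | python3 steer.py|f
echo '[[0, 0, 0, 0, -0.003, 0, 0], [0, 0, 0, 0, 0, 0, 0]]' | python3 steer.py|f
```

```text
clock: 10.48 tcp_pos: [0.6206, -0.0113, 0.1138] ft_force: [0.7, 0.1, -0.3] 
t 10.47 pos [ 0.6206 -0.0113  0.1138] yaw_y 0.672 F [ 0.7  0.1 -0.3] gap 0.01 q6 -0.73 tool delta [ 0.0033 -0.0022 -0.0002]
clock: 10.72 tcp_pos: [0.62, -0.0137, 0.1141] ft_force: [3.8, 0.9, -1.1] 
clock: 10.98 tcp_pos: [0.6187, -0.0149, 0.1143] ft_force: [7.9, 2.5, -3.3] 
clock: 11.22 tcp_pos: [0.6177, -0.016, 0.1146] ft_force: [13.2, 4.5, -6.4]
```

```bash
f(){ grep -E "clock|tcp_pos|ft_force" | tr '\n' ' '; echo; }
echo '[[0, 0, 0, 0, -0.004, 0, 0], [0, 0, 0, 0, 0, 0, 0]]' | python3 steer.py|f
echo '[[0, 0, 0, 0, -0.003, 0, 0], [0, 0, 0, 0, 0, 0, 0]]' | python3 steer.py|f
python3 th.py; python3 to.py .6168 -.0101 .114
```

```text
clock: 11.48 tcp_pos: [0.6163, -0.0172, 0.115] ft_force: [17.5, 7.9, -9.9] 
clock: 11.72 tcp_pos: [0.6154, -0.0181, 0.1152] ft_force: [22.0, 9.9, -12.2] 
[(np.float64(-1.1), 26), (np.float64(-1.0), 42), (np.float64(-0.9), 32), (np.float64(-0.8), 21), (np.float64(-0.7), 20), (np.float64(-0.6), 5)]
t 11.88 pos [ 0.6154 -0.0181  0.1152] yaw_y 0.573 F [ 21.4  10.9 -12.6] gap 0.01 q6 -0.65 tool delta [0.006  0.0055 0.0013]
```

```bash
f(){ grep -E "clock|tcp_pos|ft_force" | tr '\n' ' '; echo; }
echo '[[0, 0, 0, 0, -0.003, 0.001, 0], [0, 0, 0, 0, 0, 0, 0]]' | python3 steer.py|f
echo '[[0, 0, 0, 0, -0.003, 0.001, 0], [0, 0, 0, 0, 0, 0, 0]]' | python3 steer.py|f
```

```text
clock: 12.12 tcp_pos: [0.6146, -0.0189, 0.1153] ft_force: [24.2, 13.3, -12.0] 
clock: 12.38 tcp_pos: [0.6028, -0.0239, 0.1119] ft_force: [0.2, 1.2, 0.1]
```

```bash
f(){ grep -E "clock|tcp_pos|ft_force" | tr '\n' ' '; echo; }
echo '[[0, 0, 0.1, -0.0015, -0.006, -0.002, 0], [0, 0, 0, 0, 0, 0, 0]]' | python3 steer.py|f
python3 th.py
echo '[[0, 0, 0.1, -0.0015, -0.006, 0, 0], [0, 0, 0, 0, 0, 0, 0]]' | python3 steer.py|f
python3 th.py; python3 to.py .585 -.041 .114
```

```text
clock: 12.62 tcp_pos: [0.5973, -0.0291, 0.1132] ft_force: [0.7, 0.5, -0.7] 
[(np.float64(-1.7), 16), (np.float64(-1.6), 29), (np.float64(-1.5), 7), (np.float64(-1.2), 44), (np.float64(-1.1), 21), (np.float64(-1.0), 22), (np.float64(-0.9), 29), (np.float64(-0.8), 15)]
clock: 13.02 tcp_pos: [0.5934, -0.033, 0.1135] ft_force: [-0.2, 0.4, -0.2] 
[(np.float64(-1.7), 17), (np.float64(-1.6), 29), (np.float64(-1.5), 7), (np.float64(-1.3), 36), (np.float64(-1.2), 20), (np.float64(-1.1), 23), (np.float64(-1.0), 29), (np.float64(-0.9), 13)]
t 13.18 pos [ 0.5939 -0.0328  0.1137] yaw_y 0.372 F [ 0.  -0.1 -0.3] gap 0.0 q6 -0.47 tool delta [-0.0044 -0.0113 -0.0003]
```

```bash
echo '[[0, 0, 0, 0, 0.010, 0, 0], [0, 0, 0, 0, 0, -0.04, 0], [0, 0, 0, 0, 0, -0.05, 0], [0, 0, 0, 0, 0, 0, 0]]' | python3 steer.py; python3 to.py .4914 -.0918 .15; python3 th.py; python3 - <<'E'
from h import *
i,d=cams.get_image("side"); cv2.imwrite("pics/s5.png",cv2.resize(i[190:310,260:390],None,fx=5,fy=5,interpolation=cv2.INTER_CUBIC))
E
```

```text
clock: 13.68
tcp_pos: [0.6074, -0.0292, 0.2095]
tool_rot: [0.565, 0.825, 0.003, 0.005]
ft_force: [0.7, 0.5, -0.2]
finger_gap: 0.006
grasp_force: 0.0
t 13.68 pos [ 0.6074 -0.0292  0.2095] yaw_y 0.371 F [ 0.7  0.5 -0.2] gap 0.01 q6 -0.46 tool delta [-0.016  -0.1314  0.0583]
[(np.float64(-1.7), 17), (np.float64(-1.6), 29), (np.float64(-1.5), 7)]
```

View pics/s5.png

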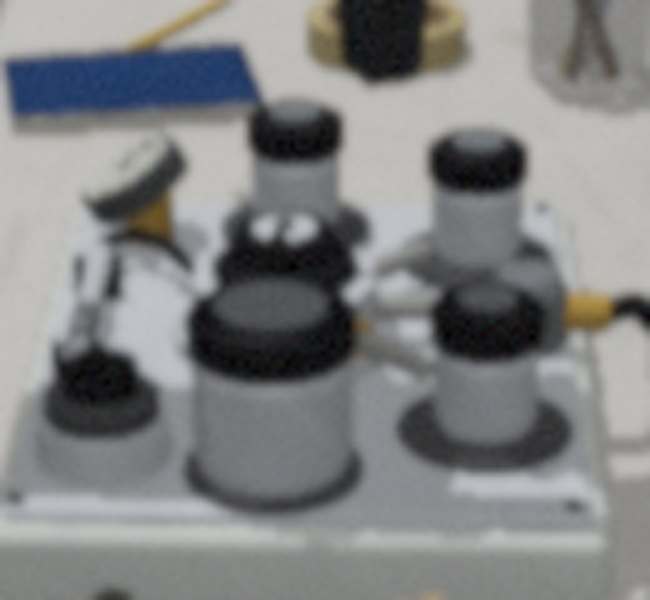

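The lever now points at the wide tank, with the tab at about (285,230) in front of the hub and nothing touching it. Next is the purge button.

```bash
echo '[[0, 0, 0, -0.005, -0.044, 0.013, 0], [0, 0, 0, -0.005, -0.044, 0.013, 0], [0, 0, 0, -0.006, -0.043, 0.013, 0], [0, 0, 0, 0, 0, 0, 0], [0, 0, 0, 0, 0, 0, 0]]' | python3 steer.py >/dev/null; python3 to.py .4914 -.0918 .109; python3 th.py
```

```text
t 14.5 pos [ 0.487  -0.0914  0.1641] yaw_y 0.37 F [-0.3  0.6  0.8] gap 0.0 q6 -0.61 tool delta [-0.002   0.004   0.0551]
[(np.float64(-1.7), 16), (np.float64(-1.6), 25), (np.float64(-1.5), 7)]
```

```bash
f(){ grep -E "clock|tcp_pos|ft_force" | tr '\n' ' '; echo; }
echo '[[0, 0, 0, -0.002, 0.004, 0.030, 0], [0, 0, 0, 0, 0, 0.025, 0], [0, 0, 0, 0, 0, 0, 0], [0, 0, 0, 0, 0, 0, 0]]' | python3 steer.py|f
python3 to.py .4914 -.0918 .097
echo '[[0, 0, 0, 0, 0, 0.004, 0], [0, 0, 0, 0, 0, 0.004, 0], [0, 0, 0, 0, 0, 0, 0]]' | python3 steer.py|f
echo '[[0, 0, 0, 0, 0, 0.003, 0], [0, 0, 0, 0, 0, 0, 0]]' | python3 steer.py|f
echo '[[0, 0, 0, 0, 0, 0.002, 0], [0, 0, 0, 0, 0, 0, 0]]' | python3 steer.py|f
echo '[[0, 0, 0, 0, 0, 0.002, 0], [0, 0, 0, 0, 0, 0, 0]]' | python3 steer.py|f
echo '[[0, 0, 0, 0, 0, 0.002, 0], [0, 0, 0, 0, 0, 0, 0]]' | python3 steer.py|f
```

```text
clock: 15.15 tcp_pos: [0.4924, -0.0918, 0.1106] ft_force: [-0.2, 0.5, 0.4] 
t 15.15 pos [ 0.4924 -0.0918  0.1106] yaw_y 0.371 F [-0.2  0.5  0.4] gap 0.0 q6 -0.6 tool delta [ 0.0004 -0.0009  0.0136]
clock: 15.52 tcp_pos: [0.4921, -0.0921, 0.1023] ft_force: [1.1, 0.1, 1.7] 
clock: 15.78 tcp_pos: [0.4921, -0.0921, 0.0992] ft_force: [1.6, 0.1, 3.7] 
clock: 16.02 tcp_pos: [0.4921, -0.0921, 0.0974] ft_force: [1.1, -0.3, 6.1] 
clock: 16.27 tcp_pos: [0.4922, -0.0921, 0.0972] ft_force: [-3.8, 1.2, 18.8] 
clock: 16.52 tcp_pos: [0.4923, -0.0922, 0.097] ft_force: [-9.4, 2.9, 30.6]
```

The button bottomed out at about 7 mm travel. I'll ease to a moderate hold and check everything.

```bash
echo '[[0, 0, 0, 0, 0, -0.0028, 0], [0, 0, 0, 0, 0, 0, 0], [0, 0, 0, 0, 0, 0, 0], [0, 0, 0, 0, 0, 0, 0]]' | python3 steer.py; python3 th.py; python3 - <<'E'
from h import *
i,d=cams.get_image("side"); cv2.imwrite("pics/s6.png",cv2.resize(i[180:350,240:400],None,fx=3.5,fy=3.5,interpolation=cv2.INTER_CUBIC))
E
```

```text
clock: 17.02
tcp_pos: [0.4921, -0.0921, 0.0973]
tool_rot: [0.565, 0.825, 0.0, 0.001]
ft_force: [-1.5, 0.8, 13.3]
finger_gap: 0.005
grasp_force: 6.8
[(np.float64(-1.7), 17), (np.float64(-1.6), 25), (np.float64(-1.5), 7)]
```

View pics/s6.png

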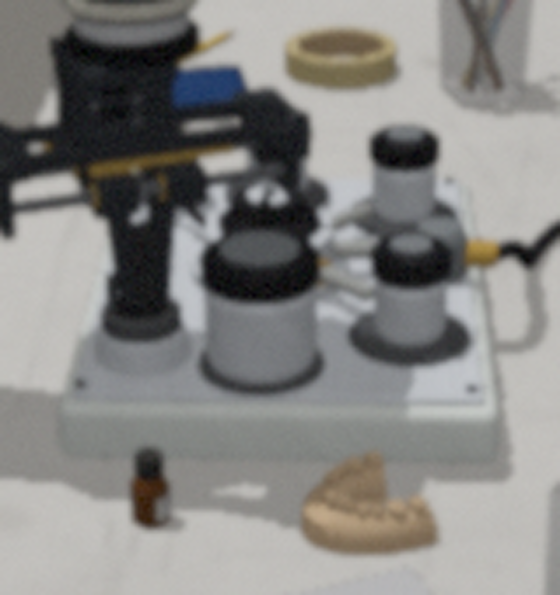

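The fingers hold the button down at (145,300), the lever still points at the wide tank, and the vial and cast are standing undisturbed.

```bash
python3 -c "
from station import arm, cams
print(arm.finish_job())"
```

```text
the job is handed in; nothing more can be done
None
```

The selector rests by itself on the wide (right-hand) tank at about −1.57 rad, and I handed the job in at about 17 s with the purge button held fully in at about 13 N; each click took about 25–35 N at the tab instead of the stated 3 N, the vial and cast still stand in the last picture, and I did not re-check the crown carrier, which I never went near.

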